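# Unload the spun serum tube from the bench centrifuge

## Task

The spin is over: swing the centrifuge's lid up and back past its balance point so that it stands open by itself, draw the yellow-capped tube out of the rotor along the way it leans, and stand it, cap up, in a free cell of the white tube rack. Lower it right down onto the rack's floor before you let go, and never tip it much flatter than it leans in the rotor, or the layers mix. Leave the lid standing open, the grey-capped balance tube in the rotor, and the other tubes upright in the rack.

Things in the scene. Friction and masses are not known exactly. Their poses are not given: they have to be found in the camera images.
- centrifuge: benchtop centrifuge, heavy, fixed: off-white casing 208 x 208 mm, deck 122 mm up, blue-grey sloped control nose (under 85 mm high) reaching 141 mm in front of the centre. Origin on the worktop under the centre of the round bowl (180 mm across, floor 26 mm up); its front, -x, faces the robot. Below the lid's lug the space is free down to the nose.
- lid (a joint): blue-grey lid with a clear round window, 208 x 206 mm, 14 mm thick at the rim (window 21 mm), 0.4 kg, hinged at the back on an axis along the centrifuge's y. In rad: 0 shut, grows as it opens. Not latched, swings freely: left below about 1.5 rad it falls shut; beyond, it falls back on its stop at 1.78 rad and stays.
- lid_lug (a point): centre of the dark grip lug at the middle of the lid's front edge: 30 mm wide (along y), 14 mm thick, standing 27 mm out from the edge. It can be pinched across the 30 mm (the lid then pivots between the pads) or lifted from below. With the lid shut it lies 221 mm in front of the hinge axis and 7 mm above it.
- lid_hinge (a point): middle of the lid's hinge axis, 104 mm behind the bowl's centre and 124 mm above the worktop; the axis runs along the centrifuge's y.
- rotor: aluminium rotor, 6 steel sleeves at 60 degrees, turns stiffly about the bowl's vertical axis; origin on it at the bowl floor; hub 50 mm high. Sleeves: bore 16 mm, 42 mm deep, leaning 30 degrees, mouths inward, 57 mm from the axis and 48 mm up. Yellow-capped tube on its +x side (the half away from the robot, up to 50 degrees either way), balance tube straight across, rest empty.
- yellow_tube: capped glass blood tube, 88 mm long: glass 12.4 mm across, cap 16.6 mm across from 71 to 89 mm along it; 14 g. Origin at the closed bottom end on the axis, z along the tube to the cap. Yellow cap. Starts in the rotor leaning 30 degrees, bottom outward (78 mm from the rotor axis), the upper 47 mm out of its sleeve, under 2 mm play: draw it out along its axis.
- balance_tube: capped glass blood tube, 88 mm long: glass 12.4 mm across, cap 16.6 mm across from 71 to 89 mm along it; 14 g. Origin at the closed bottom end on the axis, z along the tube to the cap. Grey cap. Stands in the sleeve straight across from the yellow-capped tube and stays there.
- tube_rack: loose white open tube rack, 44 (x) x 103 (y) x 60 (z) mm, 0.16 kg. Origin at the centre of its underside. 2 x 5 cells, centres x = -9.5, 9.5 and y = -39, -19, 0, 19, 39 mm, openings 17 x 18 mm, guides at 19-25 and 54-60 mm height, floor 4 mm up. Three tubes stand at (9.5, 39), (-9.5, 39), (9.5, 19); all cells at y = 0, -19, -39 are free.
- purple_tube: capped glass blood tube, 88 mm long: glass 12.4 mm across, cap 16.6 mm across from 71 to 89 mm along it; 14 g. Origin at the closed bottom end on the axis, z along the tube to the cap. Purple cap, stands in the rack at x = 9.5, y = 39 mm.
- red_tube: capped glass blood tube, 88 mm long: glass 12.4 mm across, cap 16.6 mm across from 71 to 89 mm along it; 14 g. Origin at the closed bottom end on the axis, z along the tube to the cap. Red cap, stands in the rack at x = -9.5, y = 39 mm.
- blue_tube: capped glass blood tube, 88 mm long: glass 12.4 mm across, cap 16.6 mm across from 71 to 89 mm along it; 14 g. Origin at the closed bottom end on the axis, z along the tube to the cap. Light blue cap, stands in the rack at x = 9.5, y = 19 mm.
There are look-alikes about, which are no part of the job. What is shaped like the red_tube but orange is not meant.

How it is judged:
By the outcome, as a careful person would: the job done as asked, in the order asked, and still so for the second after the job is handed in, with the robot touching nothing.
It also fails if it takes over 53 s, if anything falls off the work surface, if the arm or the gripper's body presses on something with over 40 N, if the wrist force passes 120 N, or if a joint passes its speed limit or range.

## Robot

A 6-joint arm with a two-finger parallel gripper is mounted at the origin on a cart in front of the work surface, level with it; the furniture and walls round the work are solid. World frame = base frame: x ahead of the robot, y to its left, z up, the work surface at z = 0. Lengths are in mm, angles in degrees, forces in N, time in s.
With the tool pointing down it reaches from about 275 to 750 mm from the base axis. Payload 10.2 kg.
Tool frame: the origin (TCP) lies midway between the tips of the shut fingers; the grasp point (between the pads) lies 19 mm behind it; z points along the fingers, y is the line along which they close (so a half turn about z gives the same grasp; the last joint's range is limited). The gripper opens to 88 mm and grips with 3 to 60 N. Pads are 18 mm wide; open, the fingers measure 123 mm over their backs; the gripper's body (75 mm by 187 mm) begins 45 mm behind the grasp point.
Start: joints at [53.663, 17.928, 85.812, -0, 76.261, -12.8], TCP at [209.668, 481.322, 238.72] pointing down, gripper open.
Joint ranges: [-168.41, 168.41], [-55.51, 124.54], [10.69, 146.95], [-70.63, 250.63], [1, 178], [-165.06, 165.06]. Speed limits (degrees/s): [136.94, 136.94, 172.46, 180, 180, 180].

## Interface

Orientations are given as [roll, pitch, yaw] about the fixed x, y, z axes, in that order (R = Rz(yaw) Ry(pitch) Rx(roll)).
In Python, from plant import arm, cams gives the robot as it stands. The module is installed in compiled form; this text tells all that it offers.
- The arm moves only by the tool send_rows, never from a script. Its argument "deltas" is text: rows parted by semicolons, each of 4 numbers parted by spaces: the shift along the tool's x, y, z in cm, then the turn about the tool's z in rad. A call has 1 to 20 rows; each row shifts and turns the commanded pose from where the row before left it, along the tool's axes as they then stand; what a row does not reach is not made up. A row lasts 1/8 s, in which the tool goes at most 62.5 mm and 10.7 degrees, less where a joint would pass 70% of its speed; a pose out of reach is approached as far as the arm can. A call with a gripper value outside its range is refused whole. "hand" is the opening, from -1 (shut) to 1 (fully open), set as the call begins (left out, the last holds). The fingers move at their own pace and stop on an object; "force" is the grip in N (left out, the last holds). Time passes only in rows, so rows that do not move let the fingers close. It gives the time, the measured TCP pose, the force, the opening and the grip force at its end, in the units of the state.
- arm.state(): the state, without advancing time (a new reading comes with each control period).
- cams.camera(name): name is "scene" or "top" or "wrist"; returns (picture, depth): 480x640x3 uint8, red, green, blue; 480x640 float32, mm along the optical axis (not along the pixel's ray), 0 where there is no reading.
- cams.camera_params(name): a dict with "fx", "fy", "cx", "cy" (pixels), "world_to_cam" (4x4, takes a point from world to camera coordinates). Camera axes: x right, y up, looking along -z (the intrinsics and any distortion apply to the point x, -y, -z); pixel columns grow to the right and rows downward; lengths in mm; the calibration is good to about 2 mm. A picture is of the moment at which its call begins: read the wrist's pose just before it. camera_params takes no time and is no camera call; for the wrist camera it gives the pose at the moment of the call.
- arm.hand_in(): hands the job in; it is judged then, once.
The state is a dict: "time": time; "qpos": joint angles; "qd": joint speeds; "joint_efforts": joint torques, N m; "ee_pos": TCP position; "tool_rot": TCP orientation; "wrist_force": force on the tool from outside, world axes, zero at the start; "moment": the same for the moment, N m; "width": opening from 0.0 (shut) to 1.0 (fully open); "grasp_force": force on a finger pad.
Only numpy, scipy, OpenCV 4.12 (cv2) and the standard library are available. Lean on these libraries where they do the work, as an engineer would, in place of code of your own. Each camera call takes 0.05 s, during which the arm holds its last target. There are 200 camera calls.

## Working session

There is one attempt and no reset: what is moved stays moved. The work goes in short steps, Python scripts to look and compute and a tool call to move; the robot and the scene stay as the last step left them, time stands still between calls to the robot, and variables do not carry over. Pictures are saved under pics/ and viewed, at most 10 in all, crops included, and the job is handed in when it is done.

Besides the shell and the picture viewer there is one more tool, called as name(argument=value, ...) on one line, values as JSON. send_rows: Moves the arm, as the interface text tells. Its arguments: {"type":"object","properties":{"deltas":{"type":"string"},"hand":{"type":"number"},"force":{"type":"number"}},"required":["deltas"]}

```bash
mkdir -p pics; cat > h.py <<'E'
import numpy as np, cv2
from plant import arm, cams
def grab(n):
    P=cams.camera_params(n); im,d=cams.camera(n); return im,d,P
def world(P,d,u,v):
    z=d[v,u] if d.ndim==2 else d
    c=np.stack([(u-P['cx'])/P['fx']*z,-(v-P['cy'])/P['fy']*z,-z,np.ones_like(z)],-1)
    return (c@np.linalg.inv(np.array(P['world_to_cam'])).T)[...,:3]
def proj(P,p):
    c=np.array(P['world_to_cam'])@np.r_[p,1]; return P['cx']-c[0]/c[2]*P['fx'], P['cy']+c[1]/c[2]*P['fy']
E
python3 - <<'E'
from h import *
for n in ('scene','top'):
    im,d,P=grab(n); cv2.imwrite(f'pics/{n}0.png',im[...,::-1]); np.save(n+'_d',d); np.save(n+'_im',im)
    print(n,{k:np.round(v,3) for k,v in P.items()})
print(arm.state())
E
```

```text
scene {'fx': np.float64(491.142), 'fy': np.float64(491.142), 'cx': np.float64(314.935), 'cy': np.float64(241.988), 'world_to_cam': array([[ 7.89000e-01, -6.14000e-01, -8.00000e-03, -4.58058e+02],
       [ 4.49000e-01,  5.69000e-01,  6.89000e-01, -2.22036e+02],
       [-4.19000e-01, -5.47000e-01,  7.25000e-01, -8.02795e+02],
       [ 0.00000e+00,  0.00000e+00,  0.00000e+00,  1.00000e+00]])}
top {'fx': np.float64(514.754), 'fy': np.float64(514.754), 'cx': np.float64(312.829), 'cy': np.float64(247.916), 'world_to_cam': array([[ 2.80000e-02, -9.99000e-01, -2.20000e-02, -1.39593e+02],
       [ 9.92000e-01,  2.50000e-02,  1.24000e-01, -5.33392e+02],
       [-1.24000e-01, -2.50000e-02,  9.92000e-01, -9.98132e+02],
       [ 0.00000e+00,  0.00000e+00,  0.00000e+00,  1.00000e+00]])}
{'time': 0.1, 'qpos': array([ 5.36632427e+01,  1.79517653e+01,  8.58485427e+01,  1.23528445e-04,
        7.62612832e+01, -1.27992015e+01]), 'qd': array([-0.06516345, -0.0026612 , -0.09542938,  0.04967263,  0.01417637,
       -0.08225891]), 'joint_efforts': array([ 2.43695365e-03, -4.02807999e+01, -2.52641022e+01,  6.95365481e-02,
        3.42817954e-02, -5.52341123e-05]), 'ee_pos': array([209.53092397, 481.13641418, 238.26556736]), 'tool_rot': array([-1.79939966e+02, -1.37615759e-02,  1.56462408e+02]), 'wrist_force': array([-0.14419438, -0.73646351,  0.15388526]), 'moment': array([-0.01876781,  0.04524909, -0.0129008 ]), 'grasp_force': 0.0, 'width': 0.9982748446382482}
```

View pics/scene0.png

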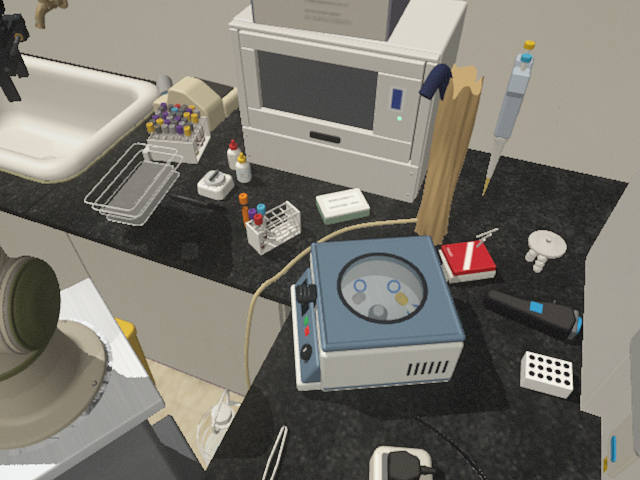

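View pics/top0.png

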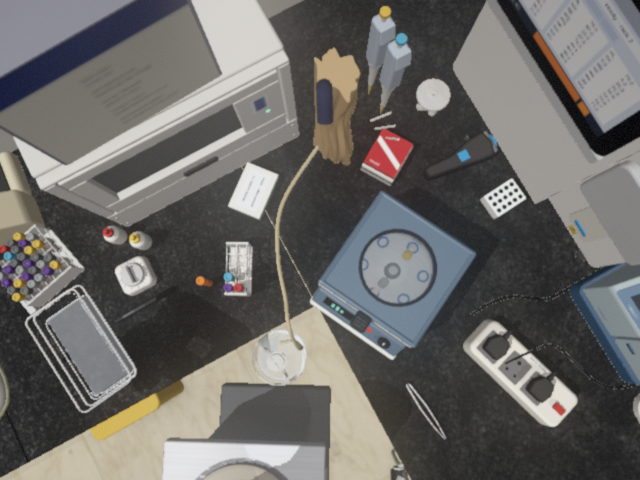

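The scene view shows the shut centrifuge at about (385,305), with its dark lug at (306,293). The white rack is at (273,227), and an orange look-alike stands just left of it at (243,205). In the top view the lug is at (362,325), the yellow cap is under the window at (408,255), the rack is at (238,268) and the orange tube is at (203,281). Next I'll measure these.

```bash
python3 - <<'E'
from h import *
V,U=np.mgrid[0:480,0:640]
for n in ('top','scene'):
    im=np.load(n+'_im.npy');d=np.load(n+'_d.npy');P=cams.camera_params(n)
    W=world(P,d.astype(float),U,V); hsv=cv2.cvtColor(im,cv2.COLOR_RGB2HSV)
    H,S,B=[hsv[...,i].astype(int) for i in range(3)]
    x,y,z=W[...,0],W[...,1],W[...,2]
    box=((slice(190,365),slice(305,480)) if n=='top' else (slice(230,390),slice(285,470)))
    m=np.zeros_like(z,bool); m[box]=1
    lid=m&(z>128)&(z<148)&(H>95)&(H<125)&(S>50)&(d>0)
    p=W[lid]; print(n,'lid n',len(p),'z',np.percentile(p[:,2],[5,50,95]))
    r=cv2.minAreaRect(p[:,:2].astype(np.float32)); print(r, cv2.boxPoints(r).round(1).tolist())
    lug=m&(B<70)&(z>110)&(z<150)
    nn,lab,st,ce=cv2.connectedComponentsWithStats(lug.astype(np.uint8))
    for i in range(1,nn):
        if st[i,4]>25: q=W[lab==i]; print(' dark',ce[i].round(),st[i,4],q.mean(0).round(1),q.min(0).round(1),q.max(0).round(1))
    box=((slice(235,305),slice(190,260)) if n=='top' else (slice(185,255),slice(230,310)))
    m=np.zeros_like(z,bool); m[box]=1
    rk=m&(z>52)&(z<66)&(S<60)&(B>120)
    q=W[rk]; print('rack',len(q),q[:,2].mean()); r=cv2.minAreaRect(q[:,:2].astype(np.float32)); print(r,cv2.boxPoints(r).round(1).tolist())
    cap=m&(z>70)&(S>110)&(B>60)
    nn,lab,st,ce=cv2.connectedComponentsWithStats(cap.astype(np.uint8))
    for i in range(1,nn):
        if st[i,4]>8:
            q=W[lab==i]; hh=H[lab==i]
            print(' cap',ce[i].round(),st[i,4],np.median(q,0).round(1),q[:,2].max().round(1),np.median(hh))
a=cv2.imread('pics/top0.png')[180:370,180:480]; cv2.imwrite('pics/crop1.png',cv2.resize(a,None,fx=2.6,fy=2.6,interpolation=cv2.INTER_CUBIC))
E
```

```text
top lid n 8409 z [134.18161823 136.92300985 140.0184629 ]
((496.2986145019531, -280.74932861328125), (205.72474670410156, 210.1188201904297), 56.89083480834961) [[352.1000061035156, -309.5], [528.0999755859375, -424.29998779296875], [640.5, -252.0], [464.5, -137.1999969482422]]
 dark [400. 200.] 46 [ 617.2 -284.7  130. ] [ 607.5 -297.2  126.7] [ 625.8 -271.5  133.1]
 dark [414. 235.] 29 [ 551.3 -309.3  137.6] [ 541.3 -324.7  134.4] [ 558.6 -292.3  140.5]
 dark [458. 238.] 48 [ 549.9 -388.5  129.9] [ 540.  -402.4  122. ] [ 558.9 -376.4  134.1]
rack 309 59.47995200937423
((490.7252502441406, 22.414445877075195), (101.64068603515625, 42.61946487426758), 0.9228078722953796) [[439.6000061035156, 42.900001525878906], [440.29998779296875, 0.30000001192092896], [541.9000244140625, 1.899999976158142], [541.2000122070312, 44.5]]
 cap [227. 277.] 57 [470.7  32.2  92.6] 1053.5 98.0
 cap [200. 280.] 75 [463.6  83.   88.2] 93.3 14.0
 cap [227. 287.] 35 [450.   31.7  92.8] 95.9 135.0
 cap [238. 287.] 61 [451.9  11.1  92.1] 96.3 1.0
scene lid n 9230 z [133.93202114 136.29208517 138.31549168]
((479.7
[... 269 characters left out ...]
] 28 [ 614.4 -288.6  129.6] [ 606.  -300.8  122.3] [ 624.6 -275.9  132.1]
 dark [383. 289.] 716 [ 490.5 -287.6  137.3] [ 423.1 -351.2  133.8] [ 561.  -213.2  140.6]
 dark [306. 294.] 301 [ 392.4 -222.4  135.7] [ 375.1 -237.4  111. ] [ 413.  -202.3  141.1]
 dark [460. 318.] 56 [ 546.4 -393.3  129.2] [ 538.1 -405.4  122.6] [ 555.6 -378.7  132.5]
rack 369 57.792789771979876
((489.7226867675781, 19.3209171295166), (104.34124755859375, 45.4722900390625), 1.578061819076538) [[436.8999938964844, 40.599998474121094], [438.20001220703125, -4.800000190734863], [542.5, -2.0], [541.2000122070312, 43.5]]
 cap [243. 198.] 84 [460.7  78.5  85.1] 91.6 14.0
 cap [257. 213.] 220 [453.3  22.7  90.2] 731.3 97.0
```

View pics/crop1.png

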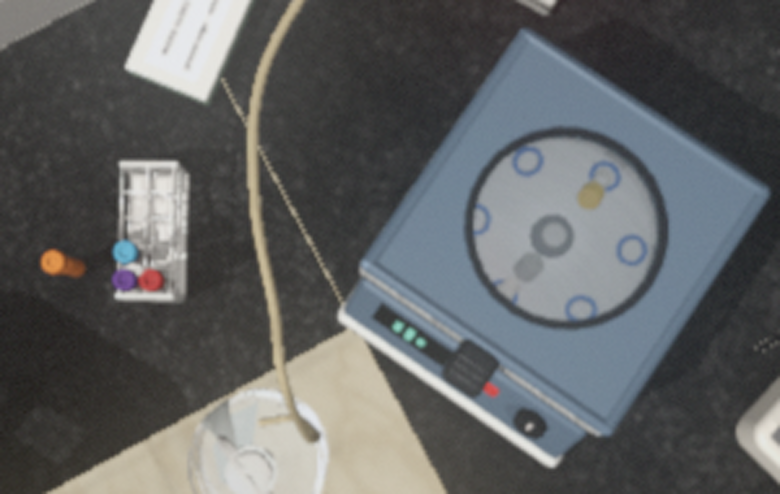

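The rack's +y points along world -x: the purple cap is at (450,32) and the blue at (470,32). The centrifuge yaw is about -33°, with its centre near (494,-282) and the lug near (396,-219). In the crop the yellow-tinted cap under the window at (590,195) is on the far side of the hub (552,236), so it is the target. The grey cap at (528,267) is the balance tube. I'll move above the lug and measure again with the wrist camera.

send_rows(deltas="0 0 0 0.164; -2 -2 0 0; -4 -3.6 0 0; -4 -3.6 0 0; -4 -3.6 0 0; -4 -3.6 0 0; -4 -3.6 0 0; -4 -3.6 0 0; -4 -3.6 0 0; -4 -3.6 0 0; -4 -3.6 0 0; -4 -3.6 0 0; -4 -3.6 0 0; -4 -3.6 0 0; -4 -3.6 0 0; -1.8 -1.8 0 0; 0 0 0 0", hand=1)

```text
time: 2.22
ee_pos: [402.7, -247.6, 238.0]
tool_rot: [180.0, -0.1, 147.0]
wrist_force: [-0.7, 0.4, 0.2]
width: 0.998
grasp_force: 0.0
```

```bash
python3 - <<'E'
from h import *
im=np.load('top_im.npy');d=np.load('top_d.npy').astype(float);P=cams.camera_params('top')
for u,v in [(278,230),(282,280),(288,310),(290,180),(315,150),(292,262)]: print('hose',u,v,world(P,d,np.array(u),np.array(v)).round())
s=arm.state(); print(s['ee_pos'],s['tool_rot'],s['qpos'].round(1))
im,d,P=grab('wrist'); cv2.imwrite('pics/w1.png',im[...,::-1]); np.save('w1_im',im);np.save('w1_d',d);np.savez('w1_P',**P)
print(P, proj(P,[396,-219,131]))
E
```

```text
hose 278 230 [575. -52.   9.]
hose 282 280 [472. -64.  10.]
hose 288 310 [412. -78.   4.]
hose 290 180 [683. -73.   2.]
hose 315 150 [ 746. -124.   12.]
hose 292 262 [511. -82.  -1.]
[ 402.71823497 -247.59560825  238.03405965] [ 1.79982734e+02 -7.63045746e-02  1.46962434e+02] [ -45.8   11.4   94.4   -0.    74.3 -102.8]
{'fx': 400.3299948159408, 'fy': 400.3299948159408, 'cx': 319.27785896211486, 'cy': 240.44267096228378, 'world_to_cam': array([[ 5.44642009e-01,  8.38668468e-01,  5.32238409e-04,
        -1.20332346e+01],
       [-8.03478577e-01,  5.21970938e-01, -2.86301442e-01,
         4.92689791e+02],
       [-2.40389805e-01,  1.55504150e-01,  9.58139448e-01,
        -2.52673253e+02],
       [ 0.00000000e+00,  0.00000000e+00,  0.00000000e+00,
         1.00000000e+00]])} (np.float64(350.5763593826448), np.float64(205.00854527030498))
```

View pics/w1.png

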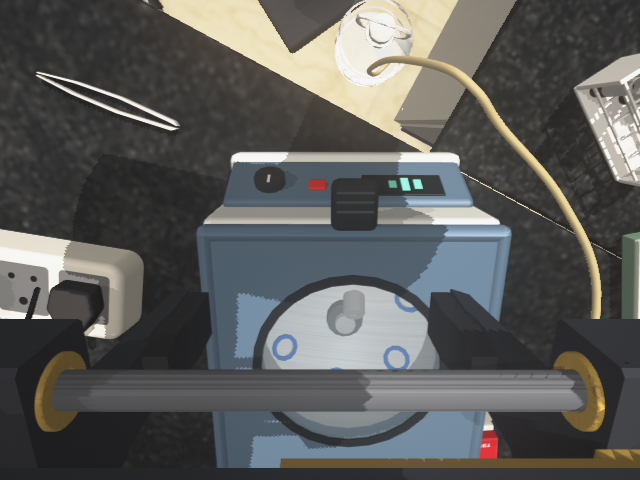

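The wrist view shows the dark lug at (354,204), spanning columns 331-378 and rows 178-230. The lid's front edge runs level at row 230, so the tool yaw is aligned, and the balance tube shows through the window at (350,305). I'll measure the lug and the lid edges.

```bash
python3 - <<'E'
from h import *
im=np.load('w1_im.npy');d=np.load('w1_d.npy').astype(float);P=dict(np.load('w1_P.npz'))
V,U=np.mgrid[0:480,0:640]; W=world(P,d,U,V); B=im.max(2)
m=np.zeros((480,640),bool); m[175:235,322:388]=1; m&=(B<75)&(W[...,2]>115)&(W[...,2]<150)
q=W[m]; print('lug',len(q),U[m].min(),U[m].max(),V[m].min(),V[m].max(),q.mean(0).round(1),np.percentile(q[:,2],[5,50,95]).round(1))
ex=np.array([.8387,-.5446]);ey=np.array([.5446,.8387])
a=q[:,:2]@ex;b=q[:,:2]@ey; t=q[:,2]>133
for n,c in(('x',a[t]),('y',b[t])): print(n,np.percentile(c,[1,50,99]).round(1))
# lid edges: left/right at rows 260..300, front edge
for v in (250,265,280): 
    r=[u for u in range(180,530) if 128<W[v,u,2]<148]; 
    print(v,r[0],r[-1],(W[v,r[0],:2]@ey).round(1),(W[v,r[-1],:2]@ey).round(1),W[v,r[0],2].round(1))
for u in (260,300,420,460):
    r=[v for v in range(200,300) if 128<W[v,u,2]<148]; print(u,r[0],(W[r[0],u,:2]@ex).round(1),(W[r[0],u]).round(1))
print('guess lug in ex,ey', np.array([396,-219])@ex, np.array([396,-219])@ey)
E
```

```text
lug 2369 331 378 179 230 [ 395.7 -216.8  136.5] [133.1 136.7 138.5]
x [435.1 450.1 466.6]
y [19.9 33.8 48.1]
250 198 508 -67.1 135.4 134.8
265 199 506 -67.1 134.7 135.8
280 200 504 -68.2 135.2 133.1
260 224 464.4 [ 374.9 -275.4  129. ]
300 225 464.9 [ 389.6 -253.7  129.8]
420 225 464.7 [ 431.9 -188.1  130.7]
460 225 464.7 [ 446.2 -166.2  130.5]
guess lug in ex,ey 451.3926 31.986299999999993
```

Lug centre: 451 mm along ex, 34 mm along ey, z 131 (top face 137-138). That puts the hinge at 672 mm along ex, and it agrees with the top-view estimate. I'll go down and pinch with the tips 8 mm below the lug centre.

send_rows(deltas="1.1 1.1 0 0; 1.06 1.14 2 0; 0 0 3 0; 0 0 3 0; 0 0 2 0; 0 0 1.5 0; 0 0 0 0; 0 0 0 0", hand=0.2)

```text
time: 3.28
ee_pos: [397.0, -215.3, 124.4]
tool_rot: [-180.0, 0.0, 147.1]
wrist_force: [-0.1, 1.0, 0.8]
width: 0.603
grasp_force: 0.0
```

send_rows(deltas="0 0 0 0; 0 0 0 0; 0 0 0 0; 0 0 0 0", hand=-1, force=20)

```text
time: 3.78
ee_pos: [396.4, -217.1, 123.9]
tool_rot: [-179.9, -0.0, 147.1]
wrist_force: [-5.5, -5.7, 2.4]
width: 0.339
grasp_force: 20.0
```

```bash
python3 -c "
import numpy as np
t=np.r_[0,.04,np.linspace(.12,1.64,20)]+np.arctan2(7,221);r=221.1
x=-(-r*np.cos(t))/10;z=-r*np.sin(t)/10
X=np.round(x,2);Z=np.round(z,2)
print('; '.join(f'{a:.2f} 0 {b:.2f} 0' for a,b in zip(np.diff(X),np.diff(Z))))"
```

```text
-0.05 0 -0.88 0; -0.19 0 -1.76 0; -0.34 0 -1.74 0; -0.48 0 -1.70 0; -0.60 0 -1.66 0; -0.74 0 -1.61 0; -0.87 0 -1.54 0; -0.99 0 -1.47 0; -1.10 0 -1.38 0; -1.20 0 -1.29 0; -1.31 0 -1.19 0; -1.40 0 -1.09 0; -1.48 0 -0.96 0; -1.55 0 -0.85 0; -1.62 0 -0.72 0; -1.66 0 -0.59 0; -1.71 0 -0.45 0; -1.74 0 -0.32 0; -1.76 0 -0.17 0; -1.77 0 -0.04 0; -1.77 0 0.11 0
```

send_rows(deltas="-0.05 0 -0.88 0; -0.19 0 -1.76 0; -0.34 0 -1.74 0; -0.48 0 -1.70 0; -0.60 0 -1.66 0; -0.74 0 -1.61 0; -0.87 0 -1.54 0; -0.99 0 -1.47 0; -1.10 0 -1.38 0; -1.20 0 -1.29 0; -1.31 0 -1.19 0")

```text
time: 5.15
ee_pos: [462.3, -260.2, 285.8]
tool_rot: [-179.8, -0.1, 147.0]
wrist_force: [-2.9, -6.1, -5.4]
width: 0.338
grasp_force: 20.0
```

send_rows(deltas="-1.40 0 -1.09 0; -1.48 0 -0.96 0; -1.55 0 -0.85 0; -1.62 0 -0.72 0; -1.66 0 -0.59 0; -1.71 0 -0.45 0; -1.74 0 -0.32 0; -1.76 0 -0.17 0; -1.77 0 -0.04 0; -1.77 0 0.11 0; 0 0 0 0; 0 0 0 0")

```text
time: 6.65
ee_pos: [600.4, -350.3, 336.8]
tool_rot: [-179.8, 0.0, 146.9]
wrist_force: [-3.9, -6.5, 1.0]
width: 0.338
grasp_force: 20.0
```

The lug is 22 mm past the hinge line, about 1.67 rad. I'll release, rise and move back to look into the rotor.

send_rows(deltas="0 0 0 0; 0 0 0 0; 0 0 -2 0; 0 0 -3 0; 3 0 -1 0; 5 0 0 0; 5 0 0 0; 5 0 2 0; 5 0 3 0; 2 0 3 0; 0 0 0 0; 0 0 0 0", hand=0.6)

```text
time: 8.15
ee_pos: [392.2, -213.2, 318.0]
tool_rot: [-180.0, 0.1, 147.1]
wrist_force: [-0.3, 0.3, 0.1]
width: 0.795
grasp_force: 0.0
```

```bash
python3 - <<'E'
from h import *
s=arm.state(); print(s['ee_pos'],s['tool_rot'],s['qpos'].round(1))
for n in ('wrist','scene'):
    im,d,P=grab(n); cv2.imwrite(f'pics/{n}2.png',im[...,::-1]); np.save(n+'2_im',im);np.save(n+'2_d',d);np.savez(n+'2_P',**P)
a=cv2.imread('pics/wrist2.png'); b=cv2.imread('pics/scene2.png')
cv2.imwrite('pics/both2.png',np.vstack([cv2.resize(a,(400,300)),cv2.resize(b[150:480,200:640],(400,300))]))
E
```

```text
[ 392.20422922 -213.17526682  317.96021363] [-1.79984542e+02  1.14309260e-01  1.47074656e+02] [ -43.6    4.9   90.     0.    85.  -100.7]
```

View pics/both2.png

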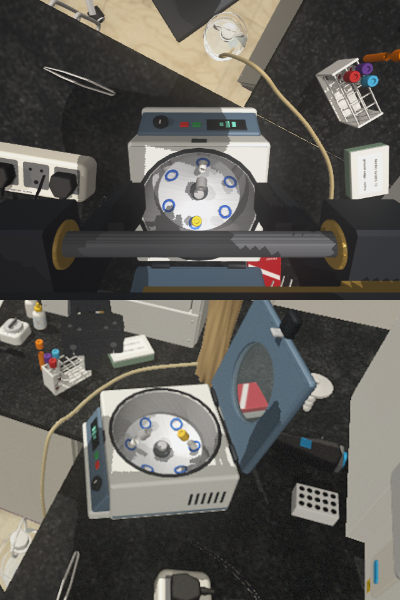

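The lid stands open. The yellow cap is at about (314,355) in the wrist view and (400,298) in the scene view, and the grey cap is at about (322,268) in the wrist view. I'll measure the tube's cap and lean from both views.

```bash
python3 - <<'E'
from h import *
from scipy.optimize import least_squares
V,U=np.mgrid[0:480,0:640]; ex=np.array([.8387,-.5446]);ey=np.array([.5446,.8387])
R=[]
for n,b in (('wrist2',(330,385,280,350)),('scene2',(275,325,375,430))):
    im=np.load(n+'_im.npy');d=np.load(n+'_d.npy').astype(float);P=dict(np.load(n+'_P.npz'))
    hsv=cv2.cvtColor(im,cv2.COLOR_RGB2HSV).astype(int)
    m=np.zeros((480,640),bool); m[b[0]:b[1],b[2]:b[3]]=1
    m&=(hsv[...,0]>15)&(hsv[...,0]<35)&(hsv[...,1]>120)&(hsv[...,2]>80)
    nn,lab,st,ce=cv2.connectedComponentsWithStats(m.astype(np.uint8)); i=1+st[1:,4].argmax(); m=lab==i
    q=world(P,d,U,V)[m]; c=np.median(q,0)
    print(n,st[i],ce[i].round(1),'med',c.round(1),'z',np.percentile(q[:,2],[5,50,95]).round(1),'rel ex,ey',(c[:2]@ex-568).round(1),(c[:2]@ey-34).round(1))
    top=q[q[:,2]>np.percentile(q[:,2],85)]; print('  top pts',(top.mean(0)).round(1), top[:,:2].mean(0)@ex-568,top[:,:2].mean(0)@ey-34)
    R.append((P,ce[i],q,m))
# fit azimuth + small centre offset of cap cylinder model by projecting cap silhouettes
C=568*ex+34*ey
def tube(az,dx,dy,s,dz=0):
    e=np.cos(az)*ex+np.sin(az)*ey
    r=78-s*.5; return np.r_[C+np.array([dx,dy])+r*e, 37.6+dz+s*.866]
def cap(az,dx,dy,dz):
    e=np.r_[np.cos(az)*ex+np.sin(az)*ey,0]; a=np.r_[-.5*e[:2],.866]; n1=np.cross(a,e);n1/=np.linalg.norm(n1);n2=np.cross(a,n1)
    pts=[]
    for s in (71,89):
        o=tube(az,dx,dy,s,dz)
        for k in np.linspace(0,2*np.pi,16,endpoint=False): pts.append(o+8.3*(np.cos(k)*n1+np.sin(k)*n2))
    return pts
def bb(pts,P):
    h=cv2.convexHull(np.array([proj(P,p) for p in pts],np.float32)); M=cv2.moments(h); return np.r_[M['m10']/M['m00'],M['m01']/M['m00']],M['m00']
def f(p): return np.concatenate([bb(cap(*p),r[0])[0]-r[1] for r in R])
def g(p): return np.r_[f(p),p[1:]/3]
s=least_squares(g,[-.1,0,0,0]); az=s.x[0]; print('fit az deg',np.degrees(az),'offset',s.x[1:].round(1),'res px',f(s.x).round(1), 'areas',[ (bb(cap(*s.x),r[0])[1].round(),r[3].sum()) for r in R])
for S in (0,75,80,89): print(S,tube(az,*s.x[1:3],S,s.x[3]).round(1))
# rotor-bowl rim check with wrist: deck height ring
P=R[0][0]; print('proj bowl centre deck',proj(P,np.r_[C,122]))
E
```

```text
wrist2 [306 346  16  16 202] [314.  353.4] med [ 517.1 -299.9  110.5] z [107.4 110.5 115.1] rel ex,ey 29.0 -3.9
  top pts [ 519.8 -302.2  114.9] 32.52751057547971 -4.421918854942394
scene2 [396 292  12  13 105] [401.1 298.2] med [ 515.6 -306.4  110.8] z [102.2 110.8 116.2] rel ex,ey 31.3 -10.2
  top pts [ 516.8 -303.7  115.8] 30.818491336863076 -7.285822154548992Traceback (most recent call last):
  File "<stdin>", line 31, in <module>
AttributeError: 'float' object has no attribute 'round'
```

```bash
cat > fit.py <<'E'
from h import *
from scipy.optimize import least_squares
V,U=np.mgrid[0:480,0:640]; ex=np.array([.8387,-.5446]);ey=np.array([.5446,.8387]); C=568*ex+34*ey
def blob(n,b):
    im=np.load(n+'_im.npy');P=dict(np.load(n+'_P.npz'))
    hsv=cv2.cvtColor(im,cv2.COLOR_RGB2HSV).astype(int); m=np.zeros((480,640),bool); m[b[0]:b[1],b[2]:b[3]]=1
    m&=(hsv[...,0]>15)&(hsv[...,0]<35)&(hsv[...,1]>100)&(hsv[...,2]>60)
    nn,lab,st,ce=cv2.connectedComponentsWithStats(m.astype(np.uint8)); i=1+st[1:,4].argmax(); return P,ce[i],st[i,4]
def tube(az,dx,dy,dz,s):
    e=np.cos(az)*ex+np.sin(az)*ey; return np.r_[C+np.array([dx,dy])+(78-s*.5)*e, 37.6+dz+s*.866]
def cap(p):
    az=p[0]; e=np.r_[np.cos(az)*ex+np.sin(az)*ey,0]; a=np.r_[-.5*e[:2],.866]; n1=np.cross(a,e);n1/=np.linalg.norm(n1);n2=np.cross(a,n1)
    return [tube(*p,s)+8.3*(np.cos(k)*n1+np.sin(k)*n2) for s in (71,89) for k in np.linspace(0,2*np.pi,16,endpoint=False)]
def bb(p,P):
    M=cv2.moments(cv2.convexHull(np.array([proj(P,q) for q in cap(p)],np.float32))); return np.array([M['m10'],M['m01']])/M['m00'],M['m00']
def fit(R):
    f=lambda p: np.concatenate([bb(p,r[0])[0]-r[1] for r in R])
    s=least_squares(lambda p:np.r_[f(p),p[1:]/3],[-.15,0,0,0]).x
    print('az',np.degrees(s[0]).round(1),'off',s[1:].round(1),'res',f(s).round(1),'area',[(round(bb(s,r[0])[1]),int(r[2])) for r in R])
    for S in (0,75,80,89): print(S,tube(*s,S).round(1))
    return s
E
python3 - <<'E'
from fit import *
fit([blob('wrist2',(330,385,280,350)),blob('scene2',(275,325,375,430))])
fit([blob('wrist2',(330,385,280,350))])
fit([blob('scene2',(275,325,375,430))])
E
```

```text
az -8.6 off [0. 0. 0.] res [-1.4  5.6  3.6 -1.1] area [(237, 209), (145, 109)]
0 [ 553.2 -332.6   37.6]
75 [ 525.2 -307.7  102.6]
80 [ 523.3 -306.   106.9]
89 [ 520.  -303.1  114.7]
az -8.6 off [0. 0. 0.] res [-1.4  5.6] area [(237, 209)]
0 [ 553.2 -332.6   37.6]
75 [ 525.2 -307.7  102.6]
80 [ 523.3 -306.   106.9]
89 [ 520.  -303.1  114.7]
az -8.6 off [0. 0. 0.] res [ 3.6 -1.1] area [(145, 109)]
0 [ 553.2 -332.6   37.6]
75 [ 525.2 -307.7  102.6]
80 [ 523.3 -306.   106.9]
89 [ 520.  -303.1  114.7]
```

```bash
python3 - <<'E'
import re
t=open('fit.py').read()
t=t.replace("least_squares(lambda p:np.r_[f(p),p[1:]/3],[-.15,0,0,0]).x","minimize(lambda p:(f(p)**2).sum()+(p[1:]**2).sum()/9,[-.15,0,0,0],method='Nelder-Mead',options=dict(initial_simplex=[[-.15,0,0,0],[.1,0,0,0],[-.15,4,0,0],[-.15,0,4,0],[-.15,0,0,4]],maxiter=2000)).x").replace('least_squares','minimize')
open('fit.py','w').write(t)
E
python3 - <<'E'
from fit import *
A=blob('wrist2',(330,385,280,350));B=blob('scene2',(275,325,375,430))
fit([A,B]);fit([A]);fit([B])
im=cv2.imread('pics/wrist2.png')[230:400,220:420]; im2=cv2.imread('pics/scene2.png')[230:400,300:500]
cv2.imwrite('pics/crop3.png',cv2.resize(np.hstack([im,im2]),(800,340),interpolation=cv2.INTER_CUBIC))
E
```

```text
az -7.9 off [-3.4  3.  -2.8] res [-0.2  0.2  0.5 -0.4] area [(232, 209), (144, 109)]
0 [ 550.5 -328.9   34.8]
75 [ 522.1 -304.3   99.7]
80 [ 520.2 -302.7  104. ]
89 [ 516.8 -299.7  111.8]
az -7.6 off [-3.2  2.8 -2.7] res [-0.1  0.5] area [(231, 209)]
0 [ 551.  -328.7   34.9]
75 [ 522.5 -304.3   99.8]
80 [ 520.6 -302.7  104.2]
89 [ 517.2 -299.8  112. ]
az -12.2 off [-3.1  3.2 -0.5] res [0.8 0. ] area [(146, 109)]
0 [ 546.7 -333.1   37.1]
75 [ 520.3 -306.4  102. ]
80 [ 518.5 -304.6  106.4]
89 [ 515.3 -301.5  114.2]
```

View pics/crop3.png

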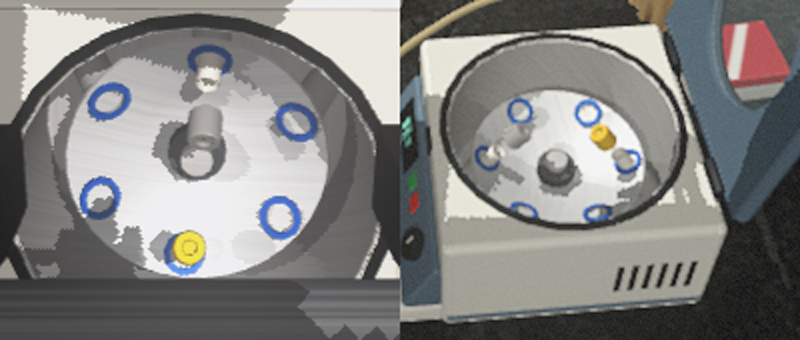

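The yellow cap is confirmed: crop (188,247) on the left, (602,137) on the right. Its centre is about (520.4,-303.9,105.5), with a lean azimuth of about -9° in the centrifuge frame, which calls for tool yaw 138°. The grey tube across the hub stays. Approaching.

send_rows(deltas="0 0 0 0.157; -3 0.3 0 0; -4 0.5 0 0; -4.6 0.54 1 0; -4 0.5 3 0; 0 0 5 0; 0 0 4.5 0; 0 0 3.5 0; 0 0 2.5 0; 0 0 2 0; 0 0 0.95 0; 0 0 0 0; 0 0 0 0", hand=0.1)

```text
time: 9.88
ee_pos: [520.2, -303.5, 93.1]
tool_rot: [180.0, 0.1, 138.1]
wrist_force: [-0.3, 1.0, -0.0]
width: 0.547
grasp_force: 0.0
```

send_rows(deltas="0 0 0 0; 0 0 0 0; 0 0 0 0; 0 0 0 0; 0 0 0 0", hand=-1, force=10)

```text
time: 10.5
ee_pos: [519.7, -303.1, 92.3]
tool_rot: [-180.0, 0.0, 138.1]
wrist_force: [-0.0, -0.5, 1.5]
width: 0.182
grasp_force: 10.0
```

```bash
python3 - <<'E'
from h import *
im,d,P=grab('scene'); cv2.imwrite('pics/s4.png',cv2.resize(im[220:400,270:510,::-1],None,fx=3,fy=3))
s=arm.state();print(s['width']*88,s['grasp_force'],s['wrist_force'])
E
```

```text
16.046967797652176 9.9669065955095 [-0.53249065  0.07092111  0.03194301]
```

View pics/s4.png

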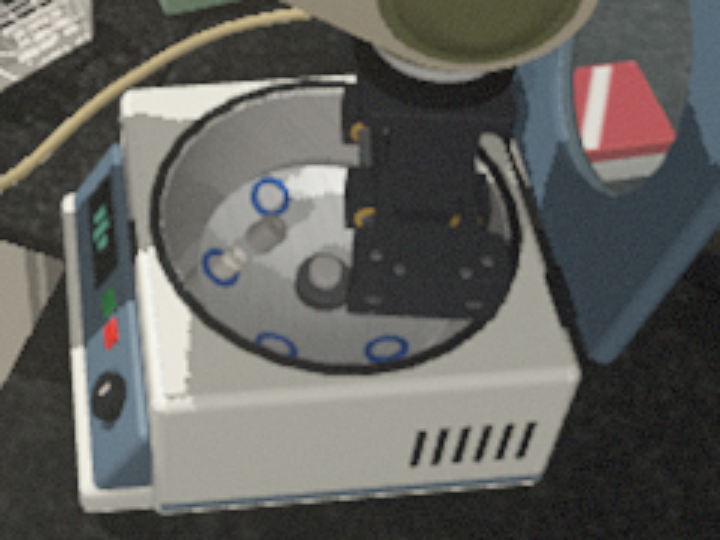

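The gripper holds the cap at 16.0 mm width with no side load, and the grey tube is still in its sleeve at crop (262,235). I'll draw along the lean: 30°, tool +x and up.

send_rows(deltas="0.15 0 -0.26 0; 0.3 0 -0.52 0; 0.3 0 -0.52 0; 0.3 0 -0.52 0; 0.3 0 -0.52 0; 0.3 0 -0.52 0; 0.3 0 -0.52 0; 0.3 0 -0.52 0; 0.3 0 -0.52 0; 0.3 0 -0.52 0; 0.3 0 -0.52 0; 0 0 0 0")

```text
time: 12.05
ee_pos: [496.3, -282.0, 147.3]
tool_rot: [-180.0, 0.0, 138.1]
wrist_force: [-0.2, -0.6, -0.4]
width: 0.184
grasp_force: 10.0
```

```bash
python3 - <<'E'
from h import *
im=np.load('wrist2_im.npy');d=np.load('wrist2_d.npy').astype(float);P=dict(np.load('wrist2_P.npz'))
ex=np.array([.8387,-.5446]);ey=np.array([.5446,.8387])
for u in (270,345):
  for v in range(165,262,4):
    w=world(P,d,np.array(u),np.array(v)); print(u,v,'ex %.0f ey %.0f z %.0f'%(w[:2]@ex,w[:2]@ey,w[2]),im[v,u])
E
```

```text
270 165 ex 422 ey -22 z -2 [43 41 40]
270 169 ex 426 ey -22 z -1 [42 39 38]
270 173 ex 427 ey -18 z 31 [132 130 123]
270 177 ex 431 ey -18 z 33 [157 154 145]
270 181 ex 435 ey -18 z 36 [64 72 80]
270 185 ex 438 ey -17 z 44 [63 72 79]
270 189 ex 441 ey -16 z 48 [56 62 69]
270 193 ex 444 ey -16 z 54 [57 64 71]
270 197 ex 448 ey -15 z 59 [58 64 71]
270 201 ex 450 ey -15 z 66 [58 65 71]
270 205 ex 453 ey -14 z 72 [65 75 83]
270 209 ex 456 ey -14 z 76 [65 75 83]
270 213 ex 460 ey -13 z 79 [76 86 96]
270 217 ex 464 ey -13 z 80 [103 103 101]
270 221 ex 464 ey -12 z 95 [117 114 109]
270 225 ex 463 ey -10 z 112 [118 115 108]
270 229 ex 466 ey -9 z 117 [158 154 146]
270 233 ex 469 ey -9 z 118 [164 160 152]
270 237 ex 472 ey -9 z 121 [158 154 147]
270 241 ex 476 ey -9 z 120 [235 232 225]
270 245 ex 479 ey -9 z 121 [235 232 226]
270 249 ex 483 ey -9 z 122 [61 61 62]
270 253 ex 487 ey -9 z 122 [62 62 63]
270 257 ex 516 ey -19 z 49 [93 91 90]
270 261 ex 517 ey -18 z 58 [97 95 93]
345 165 ex 422 ey 64 z -0 [54 51 45]
345 169 ex 426 ey 64 z -0 [53 51 47]
345 173 ex 427 ey 63 z 28 [131 128 121]
345 177 ex 430 ey 62 z 35 [159 155 147]
345 181 ex 434 ey 62 z 37 [69 77 82]
345 185 ex 438 ey 62 z 41 [69 76 84]
345 189 ex 441 ey 62 z 49 [68 76 83]
345 193 ex 444 ey 61 z 56 [46 46 44]
345 197 ex 447 ey 61 z 62 [46 46 45]
345 201 ex 450 ey 61 z 67 [46 45 44]
345 205 ex 453 ey 60 z 73 [46 46 45]
345 209 ex 456 ey 60 z 77 [69 78 84]
345 213 ex 460 ey 60 z 79 [77 87 97]
345 217 ex 464 ey 60 z 79 [93 96 97]
345 221 ex 464 ey 59 z 94 [119 116 111]
345 225 ex 464 ey 58 z 110 [120 116 111]
345 229 ex 466 ey 58 z 117 [158 155 147]
345 233 ex 469 ey 58 z 118 [163 160 153]
345 237 ex 472 ey 58 z 121 [158 154 146]
345 241 ex 475 ey 58 z 122 [57 57 56]
345 245 ex 479 ey 58 z 122 [57 57 56]
345 249 ex 514 ey 65 z 27 [114 112 110]
345 253 ex 519 ey 65 z 27 [113 111 111]
345 257 ex 506 ey 61 z 77 [121 119 119]
345 261 ex 511 ey 62 z 75 [127 126 126]
```

send_rows(deltas="0 0 -2 0; 0 0 -3 0; 0 0 -1 -0.08; 1 0 0 -0.077; 2 0 0 0; 2 0 0 0; 0 0 0 0")

```text
time: 12.92
ee_pos: [454.4, -254.0, 207.0]
tool_rot: [180.0, -0.0, 147.1]
wrist_force: [0.4, 0.1, 0.1]
width: 0.18
grasp_force: 10.0
```

The casing's front face is at ex 464 (z 80-115), so it can serve as a fixed stop to pivot the tube upright in the pads. I'll go in front of it, lower, then push gently with a lighter grip.

send_rows(deltas="3 0 0 0; 4 0 0 0; 3.4 0 0 0; 1 0 1 0; 0 0 2 0; 0 0 1.5 0; 0 0 0.5 0; 0 0 0 0", force=5)

```text
time: 13.92
ee_pos: [359.4, -192.6, 156.9]
tool_rot: [180.0, -0.0, 147.1]
wrist_force: [0.1, 0.2, -0.0]
width: 0.182
grasp_force: 5.0
```

```bash
python3 - <<'E'
from h import *
s=arm.state();print(s['ee_pos'],s['width']*88,s['wrist_force'])
im,d,P=grab('scene'); cv2.imwrite('pics/s5.png',cv2.resize(im[200:400,220:460,::-1],None,fx=3,fy=3))
E
```

```text
[ 359.38128727 -192.56253765  156.93180414] 16.026082719784338 [ 0.13557141  0.15875517 -0.03513586]
```

View pics/s5.png

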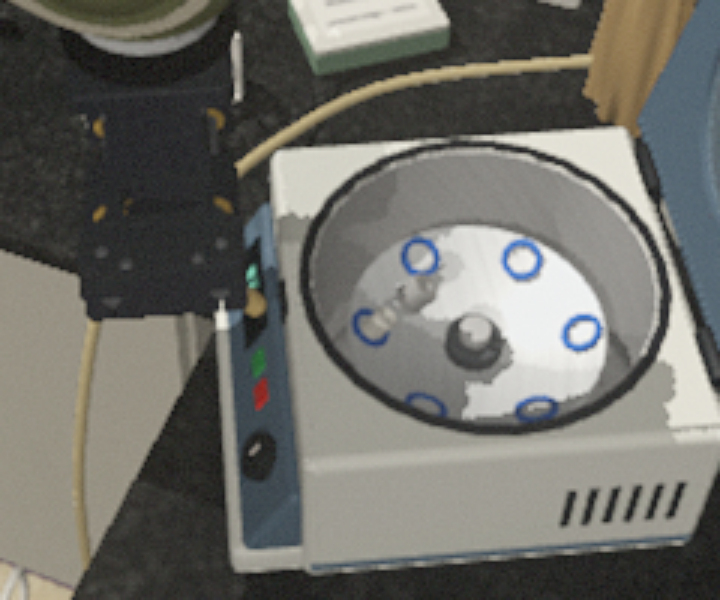

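The tube hangs from the pads, with its tip visible at crop (258,303) just in front of the casing face. Pushing toward the face.

send_rows(deltas="-0.5 0 0 0; -0.6 0 0 0; -0.6 0 0 0; -0.6 0 0 0; -0.6 0 0 0; -0.6 0 0 0; -0.6 0 0 0; -0.6 0 0 0; -0.3 0 0 0; 0 0 0 0")

```text
time: 15.22
ee_pos: [401.1, -219.5, 156.7]
tool_rot: [180.0, -0.0, 147.1]
wrist_force: [0.4, 0.5, -0.3]
width: 0.183
grasp_force: 5.0
```

```bash
python3 - <<'E'
from h import *
P=cams.camera_params('scene'); print(proj(P,[393,-214.4,100]))
s=arm.state();print(s['ee_pos'],s['width']*88,s['wrist_force'],s['moment'])
im,d,P=grab('wrist'); np.save('w6_im',im);np.save('w6_d',d);np.savez('w6_P',**P)
im2,d2,P2=grab('scene'); P2=P2
e=s['ee_pos']
for n,Q in(('w',P),('s',P2)):
    for k in (12,-56,-68): print(n,k,np.round(proj(Q,e+[0,0,k])))
a=im[...,::-1][150:450,170:470]; b=im2[...,::-1][220:370,240:390]
cv2.imwrite('pics/b6.png',np.hstack([cv2.resize(a,(400,400)),cv2.resize(b,(400,400))]))
E
```

```text
(np.float64(304.1825614484874), np.float64(304.16214182472845))
[ 401.08197503 -219.47808532  156.73244211] 16.063295397813814 [ 0.40616293  0.48582723 -0.25275708] [0.02881893 0.00507881 0.02586593]
w 12 [319. 326.]
w -56 [319. 263.]
w -68 [319. 256.]
s 12 [310. 276.]
s -56 [310. 303.]
s -68 [310. 308.]
```

View pics/b6.png

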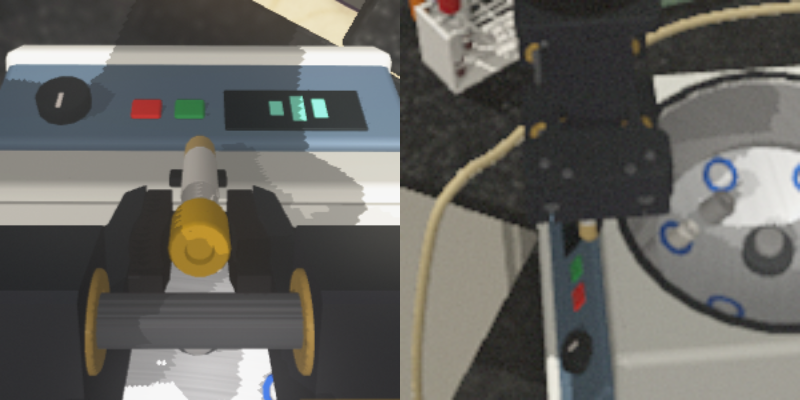

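The tube is upright. In the wrist view the cap is at (319,328) and the tip at (319,255); upright predicts (319,326) and (319,256). In the scene view the tip is at (310,309), predicted (310,308). Now over to the rack for a closer measurement.

send_rows(deltas="0.5 0 -1 0; 0.5 0 -2.3 0; 0 0 -2.5 0; 0 0 0 -0.144; 0 0 0 -0.144; 0 0 0 -0.144; 0 0 0 -0.144; -1.5 2.5 0 0; -2.4 4 0 0; -2.4 4 0 0; -2.4 4 0 0; -2.4 4 0 0; -1.9 3 0 0; -0.8 1.2 0 0; 0 0 0 0; 0 0 0 0", force=8)

```text
time: 17.32
ee_pos: [529.9, 12.2, 215.0]
tool_rot: [-180.0, -0.0, -180.0]
wrist_force: [0.0, -1.0, -2.2]
width: 0.182
grasp_force: 8.0
```

```bash
python3 - <<'E'
from h import *
s=arm.state();print(s['ee_pos'],s['tool_rot'],s['width']*88,s['wrist_force'])
V,U=np.mgrid[0:480,0:640]
for n in ('wrist','scene','top'):
    im,d,P=grab(n); W=world(P,d.astype(float),U,V); hsv=cv2.cvtColor(im,cv2.COLOR_RGB2HSV).astype(int)
    x,y,z=W[...,0],W[...,1],W[...,2]
    if n=='wrist':
        cv2.imwrite('pics/w7.png',im[...,::-1]); np.save('w7_im',im);np.save('w7_d',d);np.savez('w7_P',**P)
    m=(abs(x-490)<75)&(abs(y-22)<40)&(z>54)&(z<65)&(hsv[...,1]<50)&(hsv[...,2]>110)
    nn,lab,st,ce=cv2.connectedComponentsWithStats(m.astype(np.uint8)); 
    q=W[m]; print(n,len(q),cv2.minAreaRect(q[:,:2].astype(np.float32)) if len(q) else 0)
    if len(q): print(np.percentile(q[:,0],[1,99]).round(1),np.percentile(q[:,1],[1,99]).round(1),np.median(q[:,2]))
    for nm,lo,hi in(('red',170,181),('red0',0,6),('blue',93,107),('purple',125,150)):
        c=(abs(x-470)<60)&(abs(y-22)<45)&(z>88)&(z<100)&(hsv[...,0]>=lo)&(hsv[...,0]<=hi)&(hsv[...,1]>100)
        if c.sum()>15: r=W[c]; print(' ',nm,c.sum(),((r.min(0)+r.max(0))/2).round(1),np.median(r,0).round(1))
E
```

```text
[529.91352756  12.18850067 214.99954525] [-1.79986102e+02 -6.36830205e-03 -1.79992768e+02] 16.047292852194794 [ 0.02927478 -1.0174466  -2.15701004]
wrist 1990 ((492.07867431640625, 21.08926773071289), (102.93772888183594, 43.56258773803711), 0.8517299890518188)
[440.9 542.9] [ 0.5 41.9] 58.19346742731079
  red0 524 [453.   10.8  90.7] [452.9  10.8  90.8]
  blue 488 [472.7  30.3  90.5] [472.4  30.3  90.9]
  purple 495 [452.7  30.1  90.6] [452.9  30.   90.9]
scene 350 ((489.7934875488281, 19.572755813598633), (104.34078216552734, 45.0704345703125), 0.6964167952537537)
[437.8 540.4] [-2.2 41.3] 58.28602041652965
  red0 40 [450.    9.5  91.4] [450.3   6.2  91.4]
  blue 46 [470.5  29.1  91.5] [470.   28.4  91.7]
  purple 44 [450.3  28.7  91.6] [450.3  28.2  91.6]
top 207 ((485.34857177734375, 23.76776123046875), (91.19692993164062, 43.07050704956055), 2.027564764022827)
[439.8 528.1] [ 2.3 42.7] 59.28913877622472
  red0 54 [451.2  11.9  92.6] [452.   11.4  92.2]
  blue 41 [471.4  30.2  92.6] [470.4  30.6  92.6]
  purple 34 [450.8  30.4  91.8] [449.9  31.3  93. ]
```

The wrist view puts the rack centre at (492,20.8), top at 58-60, yaw about 90.9°. The caps agree: blue at (472.5,30.3), red at (453,10.8). The target is the free cell (-9.5,-19), at world (510.9,11.6). I'll hover just above it and check.

send_rows(deltas="0.9 -0.06 0 0; 1 0 2 0; 0 0 2.5 0; 0 0 2 0; 0 0 1.2 0; 0 0 0 0; 0 0 0 0")

```text
time: 18.35
ee_pos: [511.6, 12.4, 138.6]
tool_rot: [-180.0, 0.1, -179.9]
wrist_force: [-0.3, -0.1, 0.4]
width: 0.179
grasp_force: 8.0
```

```bash
python3 - <<'E'
from h import *
s=arm.state();e=s['ee_pos'];print(e)
out=[]
for n,b in (('wrist',(130,370,200,440)),('scene',(190,270,230,310))):
    im,d,P=grab(n); a=im[...,::-1].copy()
    k=400/(b[1]-b[0]); a=cv2.resize(a[b[0]:b[1],b[2]:b[3]],(400,400),interpolation=cv2.INTER_CUBIC)
    pt=lambda p: tuple(int(round((c-o)*k)) for c,o in zip(proj(P,p),(b[2],b[0])))
    t=np.radians(.85)
    for cx in (-9.5,9.5):
        for cy in (-39,-19,0):
            X=492+(-cy*np.cos(t)-cx*np.sin(t)); Y=20.8+cx*np.cos(t)-cy*np.sin(t); cv2.circle(a,pt([X,Y,60]),3,(0,255,0) if (cx,cy)!=(-9.5,-19) else (0,0,255),-1)
    cv2.line(a,pt(e+[0,0,20]),pt(e-[0,0,68]),(255,0,255),1)
    out.append(a)
cv2.imwrite('pics/b8.png',np.hstack(out))
E
```

```text
[511.64809052  12.42767549 138.58009428]
```

View pics/b8.png

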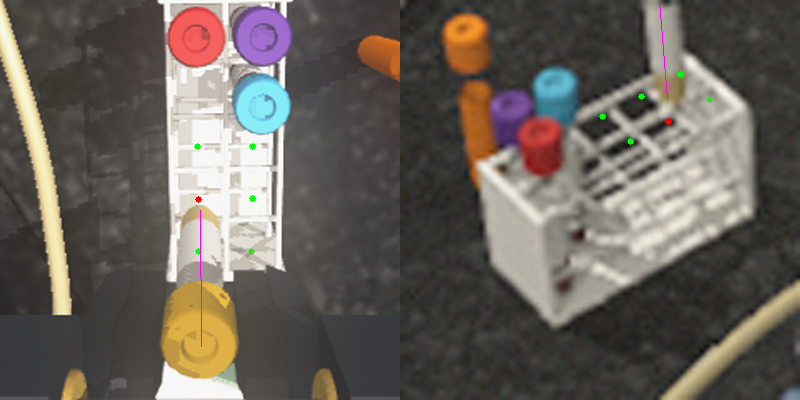

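In both views the tube is vertical with its tip directly above the chosen cell, marked red at (198,199) on the left and (668,122) on the right. The tip is about 1 mm toward +y, which I'll trim while lowering.

send_rows(deltas="0.06 -0.08 0 0; 0 0 1 0; 0 0 1 0; 0 0 1 0; 0 0 1 0; 0 0 1 0; 0 0 0.8 0; 0 0 0 0; 0 0 0 0")

```text
time: 19.58
ee_pos: [510.9, 11.7, 80.1]
tool_rot: [-180.0, 0.0, -179.9]
wrist_force: [0.0, 0.6, 0.2]
width: 0.183
grasp_force: 8.0
```

send_rows(deltas="0 0 0.25 0; 0 0 0.25 0; 0 0 0.15 0; 0 0 0 0; 0 0 0 0")

```text
time: 20.2
ee_pos: [510.8, 11.7, 73.4]
tool_rot: [-180.0, 0.0, -179.9]
wrist_force: [-0.1, -0.7, -0.6]
width: 0.186
grasp_force: 8.0
```

send_rows(deltas="0 0 0.1 0; 0 0 0 0; 0 0 0 0")

```text
time: 20.58
ee_pos: [510.8, 11.7, 72.3]
tool_rot: [-180.0, 0.0, -179.9]
wrist_force: [-0.8, 0.1, 0.7]
width: 0.188
grasp_force: 8.0
```

send_rows(deltas="0 0 0.1 0; 0 0 0 0; 0 0 0 0")

```text
time: 20.95
ee_pos: [510.7, 11.7, 71.3]
tool_rot: [-180.0, -0.0, -179.9]
wrist_force: [0.2, 0.1, -0.5]
width: 0.18
grasp_force: 8.0
```

send_rows(deltas="0 0 0.1 0; 0 0 0 0; 0 0 0 0")

```text
time: 21.32
ee_pos: [510.9, 11.7, 70.5]
tool_rot: [-180.0, 0.0, -179.9]
wrist_force: [-0.1, 0.1, 1.3]
width: 0.186
grasp_force: 8.0
```

```bash
python3 - <<'E'
from h import *
V,U=np.mgrid[0:480,0:640]
for n in ('wrist','scene','top'):
  im,d,P=grab(n); W=world(P,d.astype(float),U,V); hsv=cv2.cvtColor(im,cv2.COLOR_RGB2HSV).astype(int); x,y,z=[W[...,i] for i in range(3)]
  for nm,lo,hi,c0 in(('yellow',17,35,(511,12)),('blue',93,107,(472,30)),('red',0,6,(453,11))):
    c=(abs(x-c0[0])<14)&(abs(y-c0[1])<14)&(z>60)&(z<105)&(hsv[...,0]>=lo)&(hsv[...,0]<=hi)&(hsv[...,1]>100)
    if c.sum()>10: r=W[c]; print(n,nm,c.sum(),np.median(r,0).round(1),np.percentile(r[:,2],[50,75,90,98]).round(1))
print(arm.state()['wrist_force'])
E
```

```text
wrist yellow 2242 [507.5  11.1  90.2] [90.2 91.1 91.6 92.1]
wrist blue 1280 [469.7  30.9  90.2] [90.2 91.1 91.6 92.1]
wrist red 2256 [452.7  11.   90.8] [90.8 91.4 91.8 92.3]
scene yellow 43 [501.7   8.5  89.1] [ 89.1  92.1  93.9 101.9]
scene blue 78 [468.9  25.1  89.9] [89.9 92.  92.8 93.9]
scene red 72 [449.5   5.9  89.4] [89.4 91.9 92.8 94.1]
[0.16346984 0.49178604 1.58611898]
```

The yellow cap top is level with its neighbours (92.1 against 92.1 and 92.3), and an upward contact force shows, so the tube stands on the rack floor. Releasing and backing off straight up.

send_rows(deltas="0 0 0.05 0; 0 0 0 0")

```text
time: 21.72
ee_pos: [511.2, 11.7, 70.3]
tool_rot: [-180.0, 0.1, -179.9]
wrist_force: [0.1, -0.1, 6.9]
width: 0.182
grasp_force: 8.0
```

send_rows(deltas="0 0 0 0; 0 0 0 0; 0 0 0 0; 0 0 0 0; 0 0 -1 0; 0 0 -2 0; 0 0 -3 0; 0 0 -4 0; 0 0 -4 0; 0 0 -3 0; -3 0 0 0; -3 0 0 0; 0 0 0 0; 0 0 0 0", hand=-0.2)

```text
time: 23.48
ee_pos: [570.1, 11.9, 240.1]
tool_rot: [180.0, -0.0, -179.9]
wrist_force: [0.1, -0.1, 0.7]
width: 0.399
grasp_force: 0.0
```

```bash
python3 - <<'E'
from h import *
V,U=np.mgrid[0:480,0:640]; print(arm.state()['ee_pos'])
ex=np.array([.8387,-.5446])
for n in ('wrist','scene','top'):
  im,d,P=grab(n); W=world(P,d.astype(float),U,V); hsv=cv2.cvtColor(im,cv2.COLOR_RGB2HSV).astype(int); x,y,z=[W[...,i] for i in range(3)]
  for nm,lo,hi,c0 in(('yellow',17,35,(511,12)),('blue',93,107,(472,30)),('red',0,6,(453,11)),('purple',125,150,(453,30))):
    c=(abs(x-c0[0])<14)&(abs(y-c0[1])<14)&(z>88)&(z<100)&(hsv[...,0]>=lo)&(hsv[...,0]<=hi)&(hsv[...,1]>100)
    if c.sum()>10: r=W[c]; print(n,nm,c.sum(),((r.min(0)+r.max(0))/2).round(1),np.percentile(r[:,2],[50,98]).round(1))
  if n=='scene':
    m=(z>200)&(hsv[...,0]>95)&(hsv[...,0]<125)&(hsv[...,1]>50)&(x>500)&(x<720)&(y<-150)
    if m.sum(): r=W[m]; print('lid',m.sum(),r.max(0).round(),(r[:,:2]@ex).min().round())
E
```

```text
[570.07830766  11.89354369 240.05697823]
wrist yellow 409 [513.3  11.2  90.6] [90.8 92.7]
wrist blue 466 [473.   30.1  90.7] [90.9 92.5]
wrist red 503 [453.5  10.7  90.7] [90.7 92.6]
wrist purple 489 [452.9  29.9  91. ] [90.8 92.6]
scene yellow 49 [510.6  10.8  92.5] [91.3 95.8]
scene blue 48 [470.   28.9  91.8] [91.7 95.2]
scene red 39 [451.    9.3  91. ] [91.  93.7]
scene purple 45 [449.9  29.2  91.5] [91.9 94.1]
lid 6448 [ 720. -150.  371.] 651.0
top yellow 47 [511.5  12.6  92.7] [92.5 96.4]
top blue 56 [471.3  31.9  92.5] [91.8 95.7]
top red 53 [451.3  11.9  92.8] [92.3 96.2]
top purple 40 [450.7  31.8  92.4] [92.1 95.5]
```

All four rack tubes stand at the same height with the yellow cap in its cell, the lid is still up, and the gripper is clear. Handing in.

```bash
python3 -c "
from plant import arm
print(arm.hand_in())"
```

```text
the job is handed in; nothing more can be done
None
```

The job is handed in after about 24 s of robot time: the lid stands open, the yellow-capped tube is upright on the rack floor in cell (-9.5, -19), the other rack tubes are upright, and the balance tube was left untouched in the rotor.

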